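Strip a sampler: draw the rod out of its tube and lay it in the tray

ROBOT

A 6-joint arm with a two-finger parallel gripper is mounted at the origin on a cart in front of the work surface, level with it; the furniture and walls round the work are solid. World frame = base frame: x ahead of the robot, y to its left, z up, the work surface at z = 0. Lengths are in mm, angles in rad, forces in N, time in s.
With the tool pointing down it reaches from about 300 to 775 mm from the base axis. Payload 14.6 kg.
Tool frame: the origin (TCP) lies at the very end of the fingers, on their centre line; the grasp point (between the pads) lies 19 mm behind it; z points along the fingers, y is the line along which they close (so a half turn about z gives the same grasp; the last joint's range is limited). The gripper opens to 94 mm and grips with 3 to 60 N. Pads are 16 mm wide; open, the fingers measure 119 mm over their backs; the gripper's body (75 mm by 177 mm) begins 78 mm behind the grasp point.
Start: joints at [-1.225, 0.3, 1.521, -0, 1.321, -0.067], TCP at [220.639, -503.793, 205.446] pointing down, gripper open.
Joint ranges: [-3.03, 3.03], [-0.79, 2.21], [0.23, 2.52], [-1.04, 4.18], [0, 3.07], [-2.55, 2.55]. Speed limits (rad/s): [2.22, 2.22, 2.57, 3.14, 3.14, 3.14].

INTERFACE

Orientations are given as [roll, pitch, yaw] about the fixed x, y, z axes, in that order (R = Rz(yaw) Ry(pitch) Rx(roll)).
In Python, from cell import manip, camera, get_calibration gives the robot as it stands. The module is installed in compiled form; this text tells all that it offers.
- The arm moves only by the tool jog_arm, never from a script. Its argument "plan" is one flat list of numbers, 6 for each row, row after row: the shift along the world's x, y, z in m, then the turn, a rotation vector about the world's x, y, z in degrees. A call has 1 to 20 rows; each row is the pose to reach, as a shift and turn from the pose commanded when the call began; what a row does not reach only later rows make up. A row lasts 1/10 s, in which the tool goes at most 50 mm and 8.59 degrees, less where a joint would pass 70% of its speed; a pose out of reach is approached as far as the arm can. A call with a gripper value outside its range is refused whole. "claw" is the finger opening in m, from 0 to 0.094, set as the call begins (left out, the last holds). The fingers move at their own pace and stop on an object; "force" is the grip in N (left out, the last holds). Time passes only in rows, so rows that repeat a pose let the fingers close. It gives the time, the measured TCP pose, the force, the opening and the grip force at its end, in the units of the state.
- manip.read_state(): the state, without advancing time (a new reading comes with each control period).
- camera(name): name is "scene" or "side" or "wrist"; returns (picture, depth): 384x512x3 uint8, red, green, blue; 384x512 float32, mm along the optical axis (not along the pixel's ray), 0 where there is no reading.
- get_calibration(name): a dict with "fx", "fy", "cx", "cy" (pixels), "origin" and "attitude" of the camera in the world. Camera axes: x right, y down, z forward; pixel columns grow to the right and rows downward; lengths in mm; the calibration is good to about 2 mm. A picture is of the moment at which its call begins: read the wrist's pose just before it. get_calibration takes no time and is no camera call; for the wrist camera it gives the pose at the moment of the call.
- manip.sign_off(): hands the job in; it is judged then, once.
The state is a dict: "clock": time; "joints": joint angles; "qd": joint speeds; "effort": joint torques, N m; "eef_pos": TCP position; "eef_rot": TCP orientation; "wrist_force": force on the tool from outside, world axes, zero at the start; "moment": the same for the moment, N m; "finger_gap": finger opening in mm; "finger_force": force on a finger pad.
Only numpy, scipy, OpenCV 4.12 (cv2) and the standard library are available. Lean on these libraries where they do the work, as an engineer would, in place of code of your own. Each camera call takes 0.05 s, during which the arm holds its last target. There are 200 camera calls.

TASK

Draw the steel rod all the way out of the clamped tube through the open-topped fork - there is room only for short pulls between tube and fork, so let go and take a fresh hold as often as needed - then lift it out of the fork and lower it, still in the hand, into the shallow white tray so that it lies flat on the tray's floor, released. Do not drop it in from above the rim, and leave the small jar and the beaker standing where they are.

Things in the scene. Friction and masses are not known exactly. Their poses are not given: they have to be found in the camera images.
- tube_mouth (a point): Centre of the open mouth of a level aluminium tube (27 mm outside, 19 mm bore, 150 mm long, far end closed), 70 mm above the bench. Own y points into the tube, z up; the rod comes out along -y. Clamped on a grey base plate (90 x 262 mm, 12 mm thick) fixed to the bench; clamps begin 35 mm behind the mouth, tops 90 mm above the bench. From mouth to fork all is open above the plate.
- fork_slot (a point): Middle of the slot floor of a black fork, 85 to 95 mm in front of the tube's mouth, 58 mm above the bench. The fork is 56 mm wide across the rod; its slot is 24 mm wide and open at the top, its prong tops 98 mm above the bench. The rod passes through the slot or lifts out upwards; fingers astride the rod cannot pass. Axes as tube_mouth.
- plunger_cap (a point): Small black cap, 14 mm wide, top about 100 mm above the bench, on the tube 20 mm behind its mouth: a spring plunger that presses on the rod from above. Pulling the rod takes about 10 to 20 N (a light grip slips) until its inner end has passed the plunger; then it slides almost freely. Nothing to operate.
- rod_mid (a point): Mid-point, on the axis, of a plain round steel rod with five thin dark grooves, 16 mm diameter, 165 mm long, about 0.2 kg. Its length runs along own y (-y end is the outer, +y the inner end); it may roll about it. At the start it lies in the tube (axis 68.5 mm above the bench) with 30 to 45 mm showing in front of the mouth, the rest hidden.
- rod: The same rod as a body; origin and axes as rod_mid.
- tray_floor (a point): Centre of the top of the floor of a shallow white plastic tray standing loose on the bench: outside 154 mm along own x and 204 mm along own y, rim 30 mm above the bench, floor 2 mm thick; the flat inside measures 136 x 184 mm, so the rod fits flat only lying more or less along own y. z up.
- jar_center (a point): Centre (46 mm up) of a small open glass jar, 70 mm diameter, 92 mm high; bystander.
- beaker_center (a point): Centre (35 mm up) of a small glass beaker, 56 mm diameter, 70 mm high; bystander.

How it is judged:
By the outcome, as a careful person would: the job done as asked, in the order asked, and still so for the second after the job is handed in, with the robot touching nothing.
It also fails if it takes over 48 s, if anything falls off the work surface, if the arm or the gripper's body presses on something with over 40 N, if the wrist force passes 120 N, or if a joint passes its speed limit or range.

## Working session

There is one attempt and no reset: what is moved stays moved. The work goes in short steps, Python scripts to look and compute and a tool call to move; the robot and the scene stay as the last step left them, time stands still between calls to the robot, and variables do not carry over. Pictures are saved under pics/ and viewed, at most 10 in all, crops included, and the job is handed in when it is done.

Besides the shell and the picture viewer there is one more tool, called after "Request:" by a JSON object that holds its "api" and its "payload", one argument or row to a line. jog_arm: Moves the arm, as the interface text tells. Its arguments: {"type":"object","properties":{"plan":{"type":"array"},"claw":{"type":"number"},"force":{"type":"number"}},"required":["plan"]}

```bash
mkdir -p pics; cat > h.py <<'E'
import numpy as np, cv2
from scipy.spatial.transform import Rotation as R
from cell import manip, camera, get_calibration
def snap(n,f):
    c=get_calibration(n); p,d=camera(n); cv2.imwrite(f'pics/{f}.png',p[:,:,::-1]); np.savez(f'pics/{f}.npz',p=p,d=d,K=[c['fx'],c['fy'],c['cx'],c['cy']],o=c['origin'],A=np.array(c['attitude']))
    return c
def rot(A):
    A=np.array(A); return A if A.shape==(3,3) else (R.from_euler('xyz',A).as_matrix() if A.size==3 else R.from_quat(A).as_matrix())
def cloud(f):
    z=np.load(f'pics/{f}.npz'); d=z['d'].astype(float); fx,fy,cx,cy=z['K']; v,u=np.mgrid[:384,:512]
    P=np.stack([(u-cx)/fx*d,(v-cy)/fy*d,d],-1)@rot(z['A']).T+z['o']; P[d==0]=np.nan
    return P,z['p']
E
python3 - <<'E'
from h import *
for n in('scene','side'):
    c=snap(n,n); print(c)
print(manip.read_state())
a=cv2.imread('pics/scene.png')
E
```

```text
{'fx': 405.45453362885934, 'fy': 405.45453362885934, 'cx': 250.07558255900878, 'cy': 195.9690442973962, 'origin': array([ 106.47682595, -889.94556561,  634.05142033]), 'attitude': array([-2.13790661,  0.02108213, -0.51076123])}
{'fx': 434.317412647886, 'fy': 434.317412647886, 'cx': 251.6278609905527, 'cy': 188.9296343916685, 'origin': array([142.20057456, 521.87933987, 517.81549248]), 'attitude': array([-2.06420468e+00, -1.33652857e-03, -2.68288588e+00])}
{'clock': 0.1, 'joints': array([-1.22459624e+00,  3.00414923e-01,  1.52153823e+00,  4.78982033e-06,
        1.32070408e+00, -6.65946257e-02]), 'qd': array([-1.20505156e-03, -2.76474473e-03, -1.37545215e-05, -4.41322182e-04,
       -1.15106733e-03, -4.05483857e-05]), 'effort': array([ 2.03560347e-03, -5.32640505e+01, -3.53279185e+01,  7.09517626e-02,
        2.35345087e-02, -7.83254950e-05]), 'eef_pos': array([ 220.56173851, -503.57005084,  204.93527186]), 'eef_rot': array([-3.14053074e+00, -7.54723599e-05,  4.12793486e-01]), 'wrist_force': array([0.03500675, 0.13304424, 0.08805963]), 'moment': array([ 0.08095675, -0.05599898,  0.02941559]), 'finger_force': 0.0, 'finger_gap': 93.79357600033296}
```

View pics/scene.png

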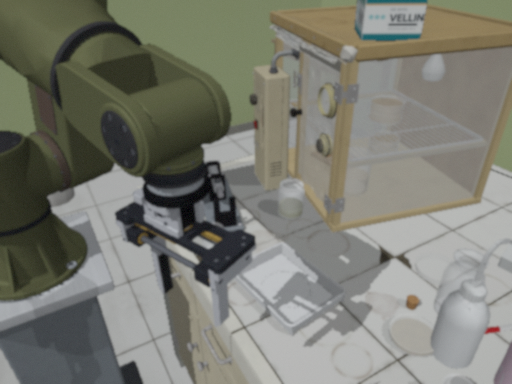

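View pics/side.png

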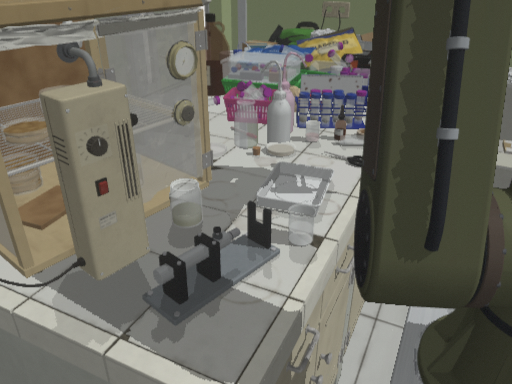

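The side picture shows the tube assembly: fork at about (260,225), plunger at (217,233), jar at (186,202), beaker at (301,225) and tray at (297,187). The scene picture shows the tray at (285,285) and the jar at (290,198).

```bash
python3 - <<'E'
from h import *
P,p=cloud('side')
c=p[160:320,140:350,::-1]; cv2.imwrite('pics/sc.png',cv2.resize(c,(788,600),interpolation=cv2.INTER_CUBIC))
# plate: z 8..16
z=P[...,2]; m=(z>8)&(z<17); m[:220]=0;m[:,:140]=0;m[:,300:]=0
q=P[m][:,:2]; print(len(q)); r=cv2.minAreaRect(q.astype(np.float32)); print(r,cv2.boxPoints(r))
for lo,hi in((40,60),(60,75),(75,90),(90,105)):
    m=(z>lo)&(z<hi); m[:190]=0; m[:,:145]=0;m[:,285:]=0
    print(lo,[(u,v,P[v,u].round().tolist()) for v,u in np.argwhere(m)[::max(1,m.sum()//14)]])
P2,_=cloud('scene')
for PP,b in((P,(160,215,250,340)),(P2,(245,330,225,345))):
    zz=PP[...,2];m=(zz>20)&(zz<36);k=np.zeros_like(m);k[b[0]:b[1],b[2]:b[3]]=1;m&=k
    print('tray',m.sum(),cv2.minAreaRect(PP[m][:,:2].astype(np.float32)))
E
```

```text
3744
((541.3232421875, -58.92671203613281), (310.757080078125, 249.32388305664062), 71.16984558105469) [[ 373.18268 -165.75294]
 [ 609.16266 -246.2257 ]
 [ 709.4638    47.89952]
 [ 473.48383  128.37227]]
40 [(np.int64(151), np.int64(196), [700.0, -118.0, 59.0]), (np.int64(196), np.int64(204), [598.0, -137.0, 55.0]), (np.int64(195), np.int64(206), [598.0, -133.0, 52.0]), (np.int64(195), np.int64(208), [600.0, -135.0, 46.0]), (np.int64(180), np.int64(211), [624.0, -114.0, 43.0]), (np.int64(257), np.int64(222), [450.0, -126.0, 58.0]), (np.int64(257), np.int64(226), [447.0, -119.0, 54.0]), (np.int64(266), np.int64(229), [425.0, -115.0, 56.0]), (np.int64(267), np.int64(233), [421.0, -111.0, 51.0]), (np.int64(207), np.int64(260), [476.0, 17.0, 56.0]), (np.int64(212), np.int64(263), [466.0, 19.0, 54.0]), (np.int64(211), np.int64(268), [468.0, 19.0, 43.0]), (np.int64(172), np.int64(282), [501.0, 86.0, 50.0]), (np.int64(175), np.int64(285), [493.0, 89.0, 49.0]), (np.int64(177), np.int64(290), [489.0, 90.0, 42.0])]
60 [(np.int64(150), np.int64(190), [700.0, -117.0, 74.0]), (np.int64(151), np.i
[... 1877 characters left out ...]
np.int64(213), np.int64(229), [481.0, -14.0, 99.0]), (np.int64(219), np.int64(231), [471.0, -17.0, 97.0]), (np.int64(200), np.int64(235), [499.0, 0.0, 90.0]), (np.int64(208), np.int64(239), [480.0, 5.0, 91.0]), (np.int64(212), np.int64(242), [468.0, 12.0, 93.0]), (np.int64(166), np.int64(252), [521.0, 68.0, 92.0]), (np.int64(168), np.int64(256), [514.0, 74.0, 90.0]), (np.int64(169), np.int64(260), [505.0, 82.0, 91.0]), (np.int64(178), np.int64(263), [486.0, 85.0, 94.0])]
tray 687 ((462.7461242675781, -376.83013916015625), (154.32989501953125, 209.1647186279297), 7.5416131019592285)
tray 988 ((465.753662109375, -377.38763427734375), (155.52346801757812, 205.51913452148438), 7.078461170196533)
```

View pics/sc.png

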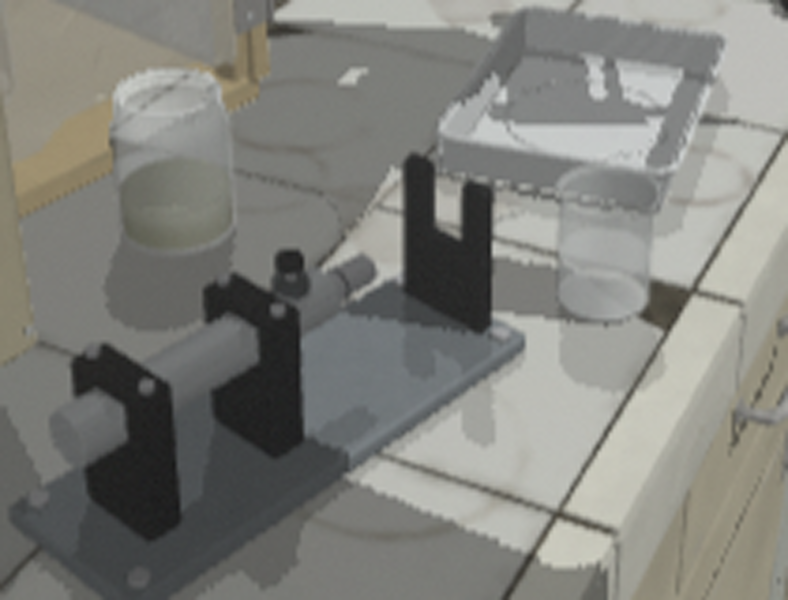

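The crop shows the rod tip at side pixel (239,231), the plunger cap at (217,229), the fork prongs at about (252,204) and (268,211), and the beaker at (301,225). I'll fit the tube axis and check for nearby obstacles.

```bash
python3 - <<'E'
from h import *
P,p=cloud('side'); 
for f in('side','scene'):
    P,p=cloud(f); X,Y,z=P[...,0],P[...,1],P[...,2]
    # tube/rod points near rough axis
    o=np.array([447,-122]);d=np.array([.257,.966])
    for it in range(3):
        n=np.array([d[1],-d[0]]); q=P[...,:2]-o; s=q@d; t=q@n
        m=(abs(t)<14)&(s>35)&(s<230)&(z>72)&(z<88)&~((s>115)&(s<155))
        if m.sum()<20: break
        A=P[m]; c=A[:,:2].mean(0); w=np.linalg.svd(A[:,:2]-c)[2][0]; w*=np.sign(w[1]); print(f,'axis',m.sum(),c,w,np.degrees(np.arctan2(w[1],w[0])))
    m=(z>95.5)&(z<101)&(abs(t)<35)&(abs(s)<15); print('prong tops',m.sum(),P[m].mean(0) if m.any() else'', (s[m].min(),s[m].max(),t[m].min(),t[m].max()) if m.any() else'')
    m=(z>60)&(z<110)&(abs(t)<35)&(abs(s)<20); 
    if m.any(): print('fork s/t pct',np.percentile(s[m],[2,50,98]),np.percentile(t[m],[2,50,98]))
    m=(z>97)&(abs(t)<14)&(s>95)&(s<125); print('cap',m.sum(),P[m].mean(0) if m.any() else'')
    m=(abs(t)<11)&(s>30)&(s<75)&(z>60)&(z<85); print('rod min s',np.sort(s[m])[:5],m.sum())
    m=(z>130)&(X>300)&(X<660)&(Y>-500)&(Y<120); A=P[m]; print('tall',m.sum(),A[::max(1,len(A)//12)].round().tolist())
    for nm,b in(('jar',(560,690,-230,-90)),('beak',(330,430,-230,-100))):
        m=(X>b[0])&(X<b[1])&(Y>b[2])&(Y<b[3])&(z>25)&(z<95)
        if m.sum()>5: print(nm,m.sum(),np.nanpercentile(P[m],[2,50,98],axis=0).round().tolist())
P,p=cloud('side')
print([P[v,u].round().tolist() for u,v in((301,220),(292,225),(310,225),(186,210),(130,180),(120,220),(145,250))])
E
```

```text
side axis 604 [486.12750539  31.01012113] [0.27457771 0.96156491] 74.06315017199579
side axis 604 [486.12750539  31.01012113] [0.27457771 0.96156491] 74.06315017199579
side axis 604 [486.12750539  31.01012113] [0.27457771 0.96156491] 74.06315017199579
prong tops 48 [ 445.98466565 -123.79483926   97.53480126] (np.float64(-8.033118400171768), np.float64(2.858048438675196), np.float64(-27.78663408872998), np.float64(26.975155394533996))
fork s/t pct [-7.50437118 -0.07818173  2.85893033] [-28.64697544 -13.5843894   24.6588288 ]
cap 38 [476.18739202 -18.51577154  99.8094963 ]
rod min s [55.75163304 56.1477476  56.52490429 56.62663348 57.56153764] 69
tall 9453 [[660.0, -227.0, 443.0], [653.0, -244.0, 350.0], [641.0, 19.0, 332.0], [649.0, -277.0, 231.0], [657.0, -209.0, 227.0], [637.0, 5.0, 276.0], [633.0, -3.0, 254.0], [657.0, 92.0, 263.0], [645.0, 51.0, 229.0], [633.0, -13.0, 183.0], [637.0, 22.0, 172.0], [642.0, 33.0, 151.0], [658.0, 90.0, 131.0]]
jar 1468 [[597.0, -223.0, 27.0], [627.0, -134.0, 73.0], [688.0, -112.0, 93.0]]
beak 994 [[356.0, -215.0, 27.0], [386.0, -170.0, 54.0], [428.0,
[... 600 characters left out ...]

rod min s [53.55786862 54.29620673 54.86765764 54.95582292 55.35653665] 42
tall 3194 [[660.0, -256.0, 463.0], [640.0, -291.0, 443.0], [655.0, 69.0, 325.0], [643.0, 28.0, 310.0], [650.0, -274.0, 372.0], [652.0, -272.0, 358.0], [639.0, 50.0, 250.0], [635.0, -0.0, 246.0], [647.0, -17.0, 227.0], [655.0, -271.0, 288.0], [636.0, 2.0, 161.0], [654.0, -269.0, 240.0], [657.0, -280.0, 131.0]]
jar 966 [[600.0, -223.0, 26.0], [632.0, -171.0, 70.0], [688.0, -116.0, 94.0]]
beak 183 [[359.0, -212.0, 36.0], [408.0, -173.0, 55.0], [430.0, -119.0, 92.0]]
[[374.0, -166.0, 62.0], [392.0, -166.0, 45.0], [359.0, -180.0, 47.0], [612.0, -119.0, 46.0], [635.0, 7.0, 170.0], [641.0, 39.0, 103.0], [634.0, -5.0, 11.0]]
```

Estimates so far:
- **Tube:** the axis runs at 74.7°, with the mouth at about (472,-39).
- **Rod:** about 33 mm shows in front of the mouth.
- **Tray:** centred at (464.5,-377), yaw +7.3°.
- **Beaker:** at about (385,-190).

Next I move above the rod.

Request:
{"api": "jog_arm", "payload": {
  "plan": [0.247,0.448,-0.035,0,0,51,0.247,0.448,-0.035,0,0,51,0.247,0.448,-0.035,0,0,51,0.247,0.448,-0.035,0,0,51,0.247,0.448,-0.035,0,0,51,0.247,0.448,-0.035,0,0,51,0.247,0.448,-0.035,0,0,51,0.247,0.448,-0.035,0,0,51,0.247,0.448,-0.035,0,0,51,0.247,0.448,-0.035,0,0,51,0.247,0.448,-0.035,0,0,51,0.247,0.448,-0.035,0,0,51,0.247,0.448,-0.035,0,0,51,0.247,0.448,-0.035,0,0,51,0.247,0.448,-0.035,0,0,51],
  "claw": 0.05,
  "force": 50
}}

```text
clock: 1.6
eef_pos: [467.3, -56.9, 170.6]
eef_rot: [3.141, 0.0, 1.301]
wrist_force: [0.3, -0.2, 0.3]
finger_gap: 50.0
finger_force: 0.0
```

```bash
python3 - <<'E'
from h import *
s=manip.read_state(); print(s['clock'],s['eef_pos'],np.degrees(s['eef_rot']),s['finger_gap'])
snap('wrist','w1'); snap('scene','s2'); 
a=cv2.imread('pics/w1.png'); cv2.imwrite('pics/w1b.png',cv2.resize(a,None,fx=1.5,fy=1.5))
P,p=cloud('w1');v,u=np.mgrid[:384,:512]
for lo,hi,b in((72,80,0),(95,103,0)):
    z=P[...,2];m=(z>lo)&(z<hi)&(P[...,0]>400)&(P[...,0]<520); A=np.argwhere(m); print(lo,len(A),[(int(x[1]),int(x[0]),P[x[0],x[1]].round().tolist()) for x in A[::max(1,len(A)//10)]])
E
```

```text
1.6 [467.29959653 -56.88044399 170.58459138] [1.79990172e+02 3.22357343e-03 7.45483310e+01] 50.03126631683618
72 1478 [(245, 0, [502.0, 99.0, 77.0]), (273, 50, [514.0, 57.0, 78.0]), (273, 69, [510.0, 43.0, 77.0]), (245, 89, [483.0, 34.0, 76.0]), (273, 108, [502.0, 12.0, 75.0]), (270, 153, [490.0, -25.0, 77.0]), (251, 176, [468.0, -41.0, 75.0]), (253, 186, [467.0, -50.0, 77.0]), (259, 195, [470.0, -59.0, 77.0]), (263, 204, [471.0, -70.0, 74.0]), (274, 263, [466.0, -129.0, 80.0])]
95 555 [(237, 22, [491.0, 80.0, 95.0]), (262, 152, [483.0, -19.0, 100.0]), (255, 156, [477.0, -21.0, 101.0]), (261, 159, [481.0, -25.0, 102.0]), (262, 163, [481.0, -28.0, 101.0]), (226, 272, [423.0, -117.0, 96.0]), (274, 273, [465.0, -128.0, 99.0]), (235, 275, [431.0, -121.0, 100.0]), (282, 276, [472.0, -133.0, 99.0]), (270, 278, [460.0, -133.0, 97.0]), (280, 280, [469.0, -137.0, 99.0])]
```

View pics/w1b.png

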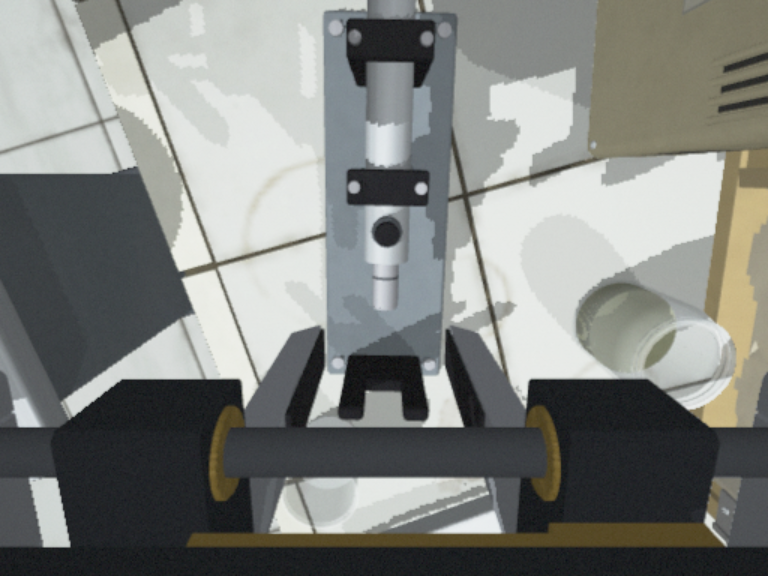

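The wrist picture (1.5x) shows the rod's centre line at x≈385 from y=266 (mouth) to 309 (tip). The cap is at (386,233) and the fork slot is centred on x≈384, with prong tops at y≈405–418. The rod is nearly vertical in the picture, so the yaw is good.

```bash
python3 - <<'E'
from h import *
z=np.load('pics/w1.npz');fx,fy,cx,cy=z['K'];A=rot(z['A']);o=z['o']
def pt(u,v,h):
    d=A@np.array([(u/1.5-cx)/fx,(v/1.5-cy)/fy,1]);return (o+d*(h-o[2])/d[2]).round(1)
for n,a in dict(tip=(385,309,70),mouth=(386,265,82),cap=(386,233,100),forkL=(352,417,98),forkR=(414,417,98),forkback=(384,357,98),tubefar=(389,100,82),plateL=(333,362,12),plateR=(433,364,12),pl0=(334,27,12),pl1=(446,29,12)).items(): print(n,pt(*a))
E
```

```text
tip [464.7 -71.3  70. ]
mouth [473.4 -41.6  82. ]
cap [479. -21. 100.]
forkL [ 429.1 -124.2   98. ]
forkR [ 465.6 -134.3   98. ]
forkback [458.4 -91.6  98. ]
tubefar [499.5  46.8  82. ]
plateL [ 408.9 -119.1   12. ]
plateR [ 485.  -141.9   12. ]
pl0 [479.6 110.6  12. ]
pl1 [551.5  89.5  12. ]
```

Request:
{"api": "jog_arm", "payload": {
  "plan": [0.001,-0.001,-0.04,0,0,-0.8,0.001,-0.001,-0.08,0,0,-0.8,0.001,-0.001,-0.105,0,0,-0.8,0.001,-0.001,-0.1145,0,0,-0.8,0.001,-0.001,-0.1145,0,0,-0.8,0.001,-0.001,-0.1145,0,0,-0.8]
}}

```text
clock: 2.3
eef_pos: [469.3, -57.1, 57.2]
eef_rot: [3.14, -0.0, 1.289]
wrist_force: [0.0, -0.1, -0.2]
finger_gap: 49.9
finger_force: 0.0
```

Request:
{"api": "jog_arm", "payload": {
  "plan": [0,0,0,0,0,0,0,0,0,0,0,0,0,0,0,0,0,0,0,0,0,0,0,0,0,0,0,0,0,0,0,0,0,0,0,0,0,0,0,0,0,0],
  "claw": 0.0,
  "force": 55
}}

```text
clock: 3.0
eef_pos: [468.4, -56.7, 56.0]
eef_rot: [-3.141, 0.0, 1.289]
wrist_force: [-4.2, -0.1, 3.5]
finger_gap: 14.9
finger_force: 55.0
```

Request:
{"api": "jog_arm", "payload": {
  "plan": [-0.0014,-0.0048,0,0,0,0,-0.0028,-0.0096,0,0,0,0,-0.0042,-0.0144,0,0,0,0,-0.0056,-0.0192,0,0,0,0,-0.007,-0.024,0,0,0,0,-0.0084,-0.0288,0,0,0,0,-0.0098,-0.0336,0,0,0,0,-0.0112,-0.0384,0,0,0,0,-0.0126,-0.0432,0,0,0,0,-0.014,-0.048,0,0,0,0,-0.014,-0.048,0,0,0,0]
}}

```text
clock: 4.1
eef_pos: [454.7, -104.8, 55.8]
eef_rot: [3.142, -0.0, 1.289]
wrist_force: [-0.2, 1.4, 0.1]
finger_gap: 14.7
finger_force: 55.0
```

```bash
python3 - <<'E'
from h import *
snap('side','sd2'); a=cv2.imread('pics/sd2.png')[140:300,170:380]; cv2.imwrite('pics/sd2c.png',cv2.resize(a,(787,600),interpolation=cv2.INTER_CUBIC))
E
```

```text
(no output)
```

View pics/sd2c.png

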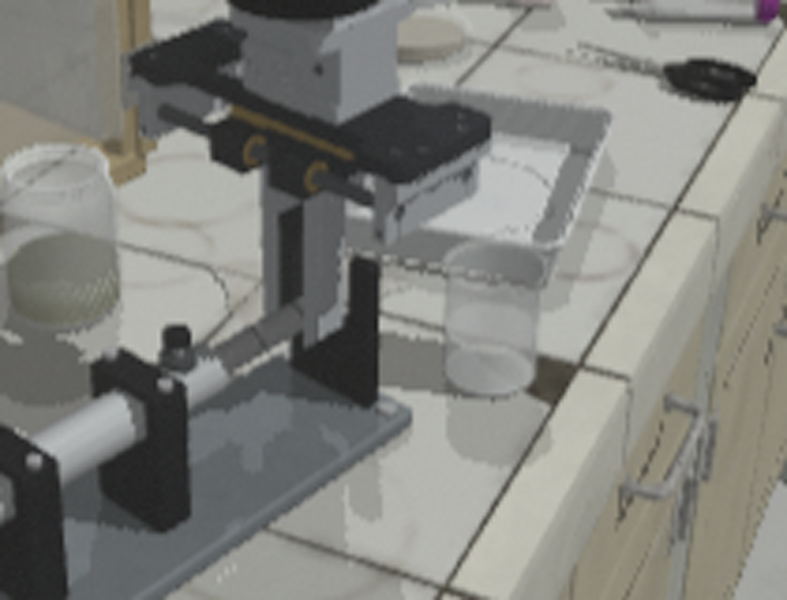

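The rod came with the fingers: it is visible from the mouth (225,350) to the fingers (300,310) with two grooves showing. I'll regrip and repeat.

Request:
{"api": "jog_arm", "payload": {
  "plan": [0,0,0,0,0,0,0,0,0,0,0,0,0,0,0,0,0,0,0.007,0.024,0,0,0,0,0.014,0.048,0,0,0,0,0.014,0.048,0,0,0,0,0.014,0.048,0,0,0,0],
  "claw": 0.032
}}

```text
clock: 4.85
eef_pos: [468.7, -56.7, 55.9]
eef_rot: [3.141, 0.0, 1.29]
wrist_force: [-0.1, -0.2, -0.1]
finger_gap: 32.1
finger_force: 0.0
```

Request:
{"api": "jog_arm", "payload": {
  "plan": [0,0,0,0,0,0,0,0,0,0,0,0,0,0,0,0,0,0,0,0,0,0,0,0,0,0,0,0,0,0],
  "claw": 0.0
}}

```text
clock: 5.35
eef_pos: [468.4, -57.3, 55.9]
eef_rot: [-3.141, 0.001, 1.289]
wrist_force: [-3.1, -5.4, 1.5]
finger_gap: 14.7
finger_force: 55.0
```

Request:
{"api": "jog_arm", "payload": {
  "plan": [-0.0014,-0.0048,0,0,0,0,-0.0028,-0.0096,0,0,0,0,-0.0042,-0.0144,0,0,0,0,-0.0056,-0.0192,0,0,0,0,-0.007,-0.024,0,0,0,0]
}}

```text
clock: 5.85
eef_pos: [461.8, -80.0, 55.9]
eef_rot: [3.142, -0.002, 1.289]
wrist_force: [2.2, 9.5, -1.3]
finger_gap: 14.5
finger_force: 55.0
```

Request:
{"api": "jog_arm", "payload": {
  "plan": [-0.0014,-0.0048,0,0,0,0,-0.0028,-0.0096,0,0,0,0,-0.0042,-0.0144,0,0,0,0,-0.0056,-0.0192,0,0,0,0,-0.007,-0.024,0,0,0,0,-0.007,-0.024,0,0,0,0]
}}

```text
clock: 6.45
eef_pos: [454.5, -104.9, 55.8]
eef_rot: [-3.141, -0.0, 1.289]
wrist_force: [-0.1, -0.4, -1.8]
finger_gap: 14.6
finger_force: 55.0
```

```bash
python3 - <<'E'
from h import *
snap('side','sd3');snap('scene','sn3')
a=cv2.imread('pics/sd3.png')[180:290,200:330];b=cv2.imread('pics/sn3.png')[110:310,200:400]
cv2.imwrite('pics/m3.png',np.hstack([cv2.resize(a,(472,400),interpolation=cv2.INTER_CUBIC),cv2.resize(b,(320,400),interpolation=cv2.INTER_CUBIC)]))
E
```

```text
(no output)
```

View pics/m3.png

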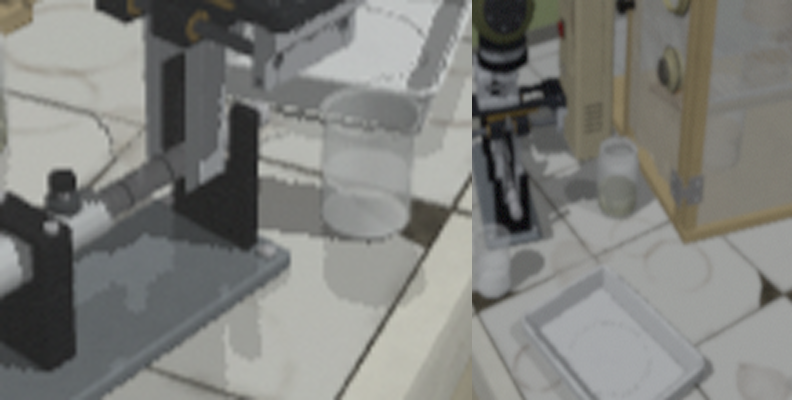

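The composite shows the rod passing through the fork, with its tip at about scene pixel (227,218). The beaker and jar are standing. I'll compute how much of the rod shows.

```bash
python3 - <<'E'
from h import *
P,p=cloud('sn3'); o=np.array([473,-41]);d=np.array([.281,.960]);n=np.array([.96,-.281]); q=P[...,:2]-o
s=q@d;t=q@n;z=P[...,2]; m=(abs(t)<12)&(s<-97)&(s>-190)&(z>58)&(z<85); print(m.sum(),np.sort(s[m])[:12].round(1),t[m].mean(),P[m].mean(0))
zz=np.load('pics/sn3.npz');fx,fy,cx,cy=zz['K'];A=rot(zz['A']);oo=zz['o']
dd=A@np.array([(227-cx)/fx,(218-cy)/fy,1]);x=(oo+dd*(68-oo[2])/dd[2]);print(x,(x[:2]-o)@d,(x[:2]-o)@n)
m=(z>45)&(z<76)&(P[...,0]>330)&(P[...,0]<425)&(P[...,1]<-140)&(P[...,1]>-240);print('beaker',m.sum(),np.percentile(P[m],[2,50,98],axis=0).round())
E
```

```text
71 [-129.7 -129.3 -128.7 -128.5 -127.8 -127.7 -127.6 -127.5 -127.5 -127.5
 -127.5 -127.5] 1.4732874369347317 [ 441.32241056 -154.46538541   74.52533384]
[ 435.08118794 -165.79438966   68.        ] -130.45780026135736 -1.3348360834591821
beaker 422 [[ 358. -216.   46.]
 [ 384. -189.   60.]
 [ 409. -164.   72.]]
```

About 130 mm shows, so about 35 mm is still inside. For the last hold I grip nearer the fingertips so the rod can later be laid on the tray floor.

Request:
{"api": "jog_arm", "payload": {
  "plan": [0,0,0,0,0,0,0,0,0,0,0,0,0,0,0,0,0,0,0.006,0.02,0.006,0,0,0,0.012,0.0405,0.006,0,0,0,0.012,0.0405,0.006,0,0,0,0.012,0.0405,0.006,0,0,0],
  "claw": 0.032
}}

```text
clock: 7.25
eef_pos: [466.6, -64.3, 61.9]
eef_rot: [-3.142, 0.0, 1.29]
wrist_force: [-0.5, 0.5, -0.1]
finger_gap: 31.8
finger_force: 0.0
```

Request:
{"api": "jog_arm", "payload": {
  "plan": [0,0,0,0,0,0,0,0,0,0,0,0,0,0,0,0,0,0,0,0,0,0,0,0,0,0,0,0,0,0],
  "claw": 0.0,
  "force": 58
}}

```text
clock: 7.75
eef_pos: [466.4, -64.7, 61.9]
eef_rot: [-3.141, 0.001, 1.289]
wrist_force: [-2.3, -4.6, 0.9]
finger_gap: 14.9
finger_force: 58.0
```

Request:
{"api": "jog_arm", "payload": {
  "plan": [-0.0014,-0.0048,0,0,0,0,-0.0028,-0.0096,0,0,0,0,-0.0042,-0.0144,0,0,0,0,-0.0056,-0.0192,0,0,0,0,-0.007,-0.024,0,0,0,0,-0.0084,-0.0288,0,0,0,0,-0.0098,-0.0336,0,0,0,0,-0.0112,-0.0384,0,0,0,0,-0.0127,-0.0434,0,0,0,0,-0.0127,-0.0434,0,0,0,0]
}}

```text
clock: 8.75
eef_pos: [453.8, -108.3, 62.0]
eef_rot: [-3.142, 0.0, 1.288]
wrist_force: [-0.5, -0.2, -1.7]
finger_gap: 14.5
finger_force: 58.0
```

```bash
python3 - <<'E'
from h import *
snap('side','sd4');snap('scene','sn4')
a=cv2.imread('pics/sd4.png')[180:290,200:330];b=cv2.imread('pics/sn4.png')[150:250,180:260]
cv2.imwrite('pics/m4.png',np.hstack([cv2.resize(a,(472,400),interpolation=cv2.INTER_CUBIC),cv2.resize(b,(320,400),interpolation=cv2.INTER_CUBIC)]))
P,p=cloud('sn4'); o=np.array([473,-41]);d=np.array([.281,.960]);n=np.array([.96,-.281]); q=P[...,:2]-o
s=q@d;t=q@n;z=P[...,2]; m=(abs(t)<12)&(s<-97)&(s>-200)&(z>55)&(z<85); print(m.sum(),np.sort(s[m])[:12].round(1),t[m].mean(),P[m].mean(0))
E
```

```text
149 [-174.8 -174.6 -174.1 -174.  -173.1 -173.1 -173.1 -173.1 -173.  -173.
 -172.9 -172.7] 1.9388420237846116 [ 434.76128329 -178.53740238   72.73725618]
```

View pics/m4.png

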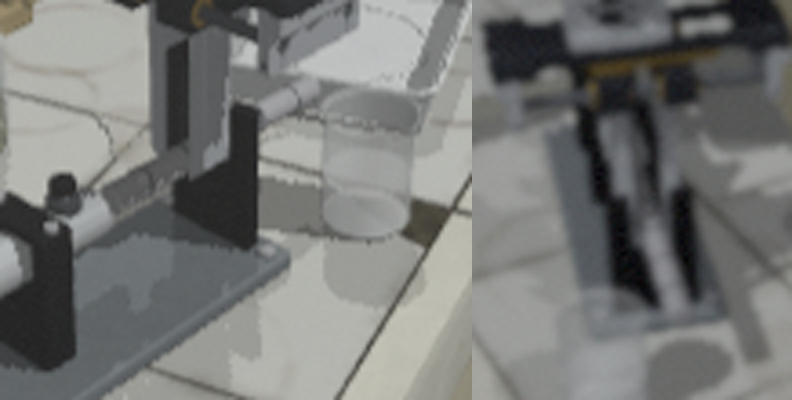

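The rod's tip is about 174 mm in front of the mouth, so the inner end is about 9 mm clear. I'll lift gently first and watch the force.

Request:
{"api": "jog_arm", "payload": {
  "plan": [-0.0005,-0.002,0.002,0,0,0,-0.0005,-0.002,0.004,0,0,0,-0.0005,-0.002,0.006,0,0,0,-0.0005,-0.002,0.008,0,0,0]
}}

```text
clock: 9.25
eef_pos: [453.5, -109.6, 70.2]
eef_rot: [3.141, -0.0, 1.289]
wrist_force: [-0.0, 0.2, -1.7]
finger_gap: 14.6
finger_force: 58.0
```

Request:
{"api": "jog_arm", "payload": {
  "plan": [0,0,0.025,0,0,0,0,0,0.055,0,0,0,0,0,0.085,0,0,0,0.001,-0.03,0.085,0,0,3,0.002,-0.06,0.085,0,0,6,0.003,-0.09,0.085,0,0,9,0.004,-0.12,0.085,0,0,12,0.005,-0.15,0.085,0,0,15,0.006,-0.18,0.085,0,0,18,0.007,-0.21,0.085,0,0,21,0.008,-0.235,0.085,0,0,23.5,0.008,-0.246,0.085,0,0,23.5,0.008,-0.246,0.085,0,0,23.5,0.008,-0.246,0.085,0,0,23.5]
}}

```text
clock: 10.65
eef_pos: [461.4, -354.8, 154.8]
eef_rot: [-3.141, -0.001, 1.698]
wrist_force: [0.2, 0.2, -2.9]
finger_gap: 14.6
finger_force: 58.0
```

```bash
python3 - <<'E'
from h import *
s=manip.read_state();print(s['eef_pos'],np.degrees(s['eef_rot']))
for n in('side','scene','wrist'): snap(n,n+'5')
T=s['eef_pos']
for n in('side5','scene5','wrist5'):
    P,p=cloud(n);z=P[...,2];X=P[...,0];Y=P[...,1]
    m=(z>145)&(z<180)&(abs(X-T[0])<30)&(Y>-480)&(Y<-275)&(abs(Y-T[1])>14)
    if m.sum()>10:
        A=P[m];print(n,m.sum(),np.percentile(A,[1,50,99],axis=0).round(1).tolist())
        for yy in range(-470,-280,15):
            k=abs(A[:,1]-yy)<7.5
            if k.sum()>3:print(yy,k.sum(),A[k].mean(0).round(1),A[k,2].max().round(1))
    m=(z>20)&(z<36)&(X>350)&(X<580)&(Y<-250)&(Y>-500);print('tray',m.sum(),cv2.minAreaRect(P[m][:,:2].astype(np.float32)))
a=cv2.imread('pics/side5.png')[60:260,180:400];b=cv2.imread('pics/scene5.png')[150:350,200:400]
cv2.imwrite('pics/m5.png',np.hstack([cv2.resize(a,(440,400)),cv2.resize(b,(360,400))]))
E
```

```text
[ 461.43643988 -354.78183702  154.79978584] [-1.79983363e+02 -3.38220767e-02  9.73070301e+01]
side5 121 [[445.3, -454.4, 157.6], [453.3, -313.4, 166.8], [474.0, -292.0, 172.2]]
-455 6 [ 468.1 -453.4  162.2] 166.5
-440 9 [ 465.6 -439.2  162.5] 166.8
-380 6 [ 465.7 -377.7  168.5] 169.5
-335 21 [ 456.8 -334.2  168. ] 177.6
-320 18 [ 452.2 -318.8  167.9] 171.8
-305 22 [ 450.8 -304.7  168.7] 172.2
-290 37 [ 452.1 -294.7  164.5] 171.7
tray 683 ((462.720703125, -376.5670166015625), (153.93423461914062, 208.7088165283203), 7.477985382080078)
scene5 463 [[448.4, -457.9, 155.6], [465.9, -407.1, 166.7], [480.4, -296.6, 172.7]]
-455 67 [ 473.7 -454.3  162.4] 167.6
-440 62 [ 470.9 -440.6  164.9] 169.5
-425 62 [ 468.8 -425.   165. ] 168.9
-410 58 [ 466.9 -409.9  165.9] 170.4
-395 55 [ 464.8 -394.6  165.7] 170.8
-380 53 [ 462.8 -379.8  166.3] 171.7
-365 13 [ 461.7 -370.7  167.4] 170.9
-320 39 [ 453.4 -319.9  168. ] 173.2
-305 44 [ 452.7 -305.5  169. ] 173.3
-290 8 [ 453.2 -295.8  169.5] 172.7
tray 1163 ((465.399169921875, -377.01812744140625), (155.62814331054688, 205.35662841796875), 7.229982376098633)
wrist5 3814 [[448.0, -437.1, 161.1], [461.0, -332.5, 168.6], [479.4, -295.9, 172.3]]
-440 175 [ 472.8 -435.7  165.2] 168.2
-425 470 [ 471.8 -424.9  165.9] 168.9
-410 241 [ 470.5 -413.7  166.7] 169.3
-395 4 [ 463.2 -387.9  163.6] 165.4
-380 498 [ 465.2 -379.1  167.3] 170.7
-365 145 [ 464.2 -370.6  167.8] 170.8
-335 608 [ 459.2 -334.1  169.1] 172.4
-320 744 [ 457.2 -319.8  169.5] 172.9
-305 805 [ 455.4 -304.9  169.8] 173.9
-290 124 [ 455.4 -296.4  168.6] 172.8
tray 3511 ((461.7052917480469, -354.76568603515625), (154.5089569091797, 155.51829528808594), 7.286300182342529)
```

View pics/m5.png

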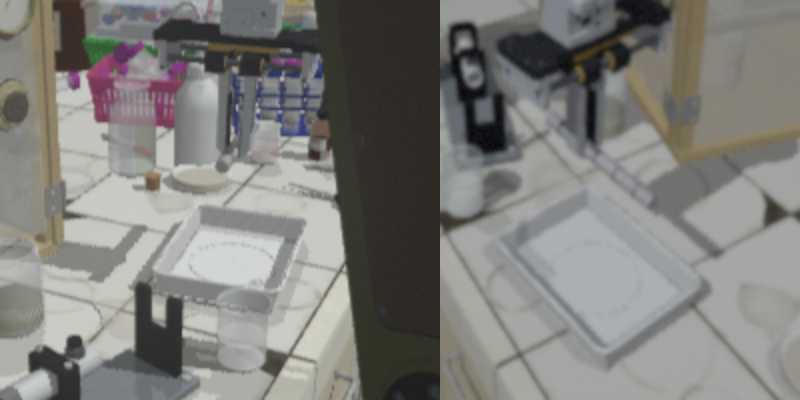

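The side and scene views show the rod over the tray, mid-point at about (463.5,-376), sagging about 1.8° at the outer end; tray centre is at (464,-377). I'll level it and lower it.

Request:
{"api": "jog_arm", "payload": {
  "plan": [0.0005,-0.001,-0.03,-1.7,-0.2,0,0.0005,-0.001,-0.06,-1.7,-0.2,0,0.0005,-0.001,-0.09,-1.7,-0.2,0,0.0005,-0.001,-0.115,-1.7,-0.2,0,0.0005,-0.001,-0.13,-1.7,-0.2,0,0.0005,-0.001,-0.14,-1.7,-0.2,0,0.0005,-0.001,-0.145,-1.7,-0.2,0,0.0005,-0.001,-0.146,-1.7,-0.2,0,0.0005,-0.001,-0.146,-1.7,-0.2,0]
}}

```text
clock: 11.7
eef_pos: [462.3, -357.0, 9.7]
eef_rot: [3.141, 0.031, 1.699]
wrist_force: [0.4, -0.0, -2.0]
finger_gap: 14.6
finger_force: 58.0
```

Request:
{"api": "jog_arm", "payload": {
  "plan": [0,0,-0.001,0,0,0,0,0,-0.002,0,0,0,0,0,-0.003,0,0,0,0,0,-0.003,0,0,0]
}}

```text
clock: 12.1
eef_pos: [461.9, -356.7, 5.9]
eef_rot: [-3.141, 0.03, 1.699]
wrist_force: [-0.3, -0.2, -2.1]
finger_gap: 14.3
finger_force: 58.0
```

Request:
{"api": "jog_arm", "payload": {
  "plan": [0,0,-0.0005,0,0,0,0,0,-0.001,0,0,0,0,0,-0.0015,0,0,0,0,0,-0.0015,0,0,0]
}}

```text
clock: 12.5
eef_pos: [461.9, -356.7, 4.4]
eef_rot: [-3.141, 0.03, 1.699]
wrist_force: [0.1, 0.2, -2.2]
finger_gap: 14.7
finger_force: 58.0
```

Request:
{"api": "jog_arm", "payload": {
  "plan": [0,0,-0.0005,0,0,0,0,0,-0.001,0,0,0,0,0,-0.001,0,0,0]
}}

```text
clock: 12.8
eef_pos: [462.0, -356.7, 3.8]
eef_rot: [-3.141, 0.03, 1.699]
wrist_force: [-1.9, 1.1, 3.6]
finger_gap: 14.8
finger_force: 58.0
```

Contact is felt. I'll release and back off upward.

Request:
{"api": "jog_arm", "payload": {
  "plan": [0,0,0,0,0,0,0,0,0,0,0,0,0,0,0,0,0,0,0,0,0,0,0,0],
  "claw": 0.04
}}

```text
clock: 13.2
eef_pos: [462.0, -356.7, 3.4]
eef_rot: [-3.141, 0.03, 1.699]
wrist_force: [0.5, -0.1, -0.1]
finger_gap: 39.6
finger_force: 0.0
```

Request:
{"api": "jog_arm", "payload": {
  "plan": [0,0,0.01,0,0,0,0,0,0.03,0,0,0,0,0,0.07,0,0,0,0,0,0.11,0,0,0,0,0,0.15,0,0,0,0,0,0.19,0,0,0,0,0,0.2,0,0,0,0,0,0.2,0,0,0]
}}

```text
clock: 14.0
eef_pos: [462.3, -357.0, 205.4]
eef_rot: [3.14, 0.032, 1.699]
wrist_force: [0.7, 0.6, -1.2]
finger_gap: 39.9
finger_force: 0.0
```

```bash
python3 - <<'E'
from h import *
for n in('side','scene'): snap(n,n+'6')
for n in('side6','scene6'):
    P,p=cloud(n);z=P[...,2];X=P[...,0];Y=P[...,1]
    m=(z>20)&(z<36)&(X>350)&(X<580)&(Y<-250)&(Y>-500);print('tray',cv2.minAreaRect(P[m][:,:2].astype(np.float32)))
    m=(z>12)&(z<24)&(X>410)&(X<515)&(Y<-290)&(Y>-460);A=P[m]
    for yy in range(-460,-290,25):
        k=abs(A[:,1]-yy)<12
        if k.sum()>3:print(yy,k.sum(),A[k].mean(0).round(1))
a=cv2.imread('pics/side6.png')[150:290,150:350];b=cv2.imread('pics/scene6.png')[150:350,200:400]
cv2.imwrite('pics/m6.png',np.hstack([cv2.resize(a,(400,400)),cv2.resize(b,(400,400))]))
E
```

```text
tray ((462.66217041015625, -376.3675231933594), (154.09902954101562, 209.3648223876953), 7.505091190338135)
-460 7 [ 472.4 -453.4   17.3]
-435 28 [ 469.7 -434.    17.1]
-410 27 [ 466.5 -410.1   16.7]
-385 29 [ 462.9 -385.1   17. ]
-360 33 [ 459.7 -360.7   17. ]
-335 31 [ 456.2 -334.8   17.2]
-310 27 [ 453.9 -312.9   16.9]
tray ((465.7494812011719, -377.29058837890625), (156.4629669189453, 206.1752471923828), 7.493736267089844)
-460 48 [ 474.3 -454.6   16.9]
-435 79 [ 471.5 -434.9   17.3]
-410 70 [ 467.8 -410.3   17.5]
-385 66 [ 465.1 -385.    17.6]
-360 65 [ 461.5 -359.6   17.4]
-335 61 [ 458.1 -335.    17.5]
-310 61 [ 454.7 -310.    17.5]
```

View pics/m6.png

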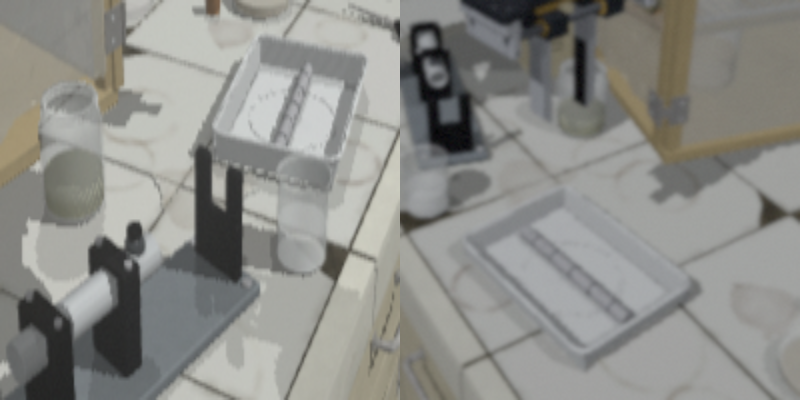

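The final pictures show the rod lying level on the tray floor (top at z≈17 all along), with the jar and beaker standing where they were.

```bash
python3 -c "
from cell import manip
print(manip.sign_off())"
```

```text
the job is handed in; nothing more can be done
None
```

The rod was drawn out in three pulls, lifted clear of the fork and lowered in the hand into the tray, where it lies flat and released; the jar and beaker were not moved, and I handed the job in at about 14 s.

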